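# Lay the two mould halves open on the mat

## Robot

A 6-joint arm with a two-finger parallel gripper is mounted at the origin on the work surface. World frame = base frame: x ahead of the robot, y to its left, z up, the work surface at z = 0. Lengths are in mm, angles in degrees, forces in N, time in s.
With the tool pointing down it reaches from about 300 to 775 mm from the base axis. Payload 14.6 kg.
Tool frame: the origin (TCP) lies at the very end of the fingers, on their centre line; the grasp point (between the pads) lies 19 mm behind it; z points along the fingers, y is the line along which they close (so a half turn about z gives the same grasp; the last joint's range is limited). The gripper opens to 94 mm and grips with 3 to 60 N. Pads are 16 mm wide; open, the fingers measure 119 mm over their backs; the gripper's body (75 mm by 177 mm) begins 78 mm behind the grasp point.
Start: joints at [-66.899, 17.183, 87.147, -0, 75.671, -3.816], TCP at [248.981, -490.406, 205.446] pointing down, gripper open.
Joint ranges: [-173.82, 173.82], [-45.26, 126.66], [13.44, 144.39], [-59.66, 239.66], [0, 175.72], [-146.38, 146.38]. Speed limits (degrees/s): [127.2, 127.2, 147.25, 180, 180, 180].

## Interface

Orientations are given as a 3x3 rotation matrix whose columns are the frame's x, y, z axes.
In Python, from rig import sensors, snapshot, camera_model, manip gives the robot as it stands. The module is installed in compiled form; this text tells all that it offers.
- The arm moves only by the tool servo_tool, never from a script. Its argument "deltas" is a list of rows, each an object with "offset": the shift along the tool's x, y, z scaled (see below), a list of three; "rot": the turn, a rotation vector about the tool's x, y, z scaled (see below), a list of three; "grip": the closure, from -1 (fully open) to 1 (shut), so that 0 is half open. A call has exactly 8 rows; each row is the pose to reach, as a shift and turn from the pose commanded when the call began, along the tool's axes at that moment, turning the shorter way round; what a row does not reach only later rows make up. The controller multiplies each number of a shift by 500 mm and each number of a turn by pi rad. A row lasts 1/8 s, in which the tool goes at most 62.5 mm and 10.7 degrees, less where a joint would pass 70% of its speed; a pose out of reach is approached as far as the arm can. A call with a number of a shift or a turn outside -1 to 1 is refused whole. A call with a gripper value outside its range is refused whole. The fingers move at their own pace and stop on an object; the grip force is fixed at half the most. Time passes only in rows, so rows that repeat a pose let the fingers close, or fill a call up. It gives the time, the measured TCP pose, the force, the opening and the grip force at its end, in the units of the state.
- sensors.read_state(): the state, without advancing time (a new reading comes with each control period).
- snapshot(name): name is "scene" or "top" or "wrist"; returns the picture (384x512x3 uint8, red, green, blue); there is no depth.
- camera_model(name): a dict with "fx", "fy", "cx", "cy" (pixels), "R" (3x3) and "t" (3): a world point X has camera coordinates R X + t. Camera axes: x right, y down, z forward; pixel columns grow to the right and rows downward; lengths in mm; the calibration is good to about 2 mm. A picture is of the moment at which its call begins: read the wrist's pose just before it. camera_model takes no time and is no camera call; for the wrist camera it gives the pose at the moment of the call.
- manip.close_job(): hands the job in; it is judged then, once.
The state is a dict: "time": time; "joint_pos": joint angles; "joint_velocities": joint speeds; "tau": joint torques, N m; "ee_pos": TCP position; "tcp_rot": TCP orientation; "contact_force": force on the tool from outside, world axes, zero at the start; "ft_torque": the same for the moment, N m; "width": finger opening in mm; "grasp_force": force on a finger pad.
Only numpy, scipy, OpenCV 4.12 (cv2) and the standard library are available. Lean on these libraries where they do the work, as an engineer would, in place of code of your own. Each camera call takes 0.05 s, during which the arm holds its last target. There are 200 camera calls.

## Task

Two halves of an aluminium mould stand on edge on the black rubber mat. Push each one over with the fingers so that both lie flat on their backs on the mat, hollow side up, ready for cleaning. Only push them: do not lift or carry them, and leave everything else as it is.

Things in the scene. Friction and masses are not known exactly. Their poses are not given: they have to be found in the camera images.
- half_pins: aluminium mould half, 0.5 kg, loose, standing on its long edge: 28 mm thick (x), 100 wide (y), 85 high (z); origin: centre of the underside, z up. -x side: the hollow face (dark recess with two teal lobes, in a flat rim 16 mm wide). +x side: the flat back with four dark bolts. It may face any way at the start. Two brass pins, 8 mm thick, stand 5 mm out of the rim at left and right, 42 mm up.
- half_holes: aluminium mould half, 0.5 kg, loose, standing on its long edge: 28 mm thick (x), 100 wide (y), 85 high (z); origin: centre of the underside, z up. -x side: the hollow face (dark recess with two teal lobes, in a flat rim 16 mm wide). +x side: the flat back with four dark bolts. It may face any way at the start. Two dark holes in the rim.
- half_pins_heel (a point): middle of the lower back edge of half_pins (x +14 mm, z 0 in its frame); it stays on the mat while the half tips onto its back; pushed near the top the half pivots here, and falls by itself once about 0.32 rad over
- half_holes_heel (a point): middle of the lower back edge of half_holes (x +14 mm, z 0 in its frame); it stays on the mat while the half tips onto its back; pushed near the top the half pivots here, and falls by itself once about 0.32 rad over
- half_pins_center (a point): middle of the block half_pins (42.5 mm up its z axis). The recess is 68 x 53 mm, 12 mm deep. A dark band 44 mm wide crosses the rim and the top edge on the hollow side, so that side is seen from above
- half_holes_center (a point): middle of the block half_holes (42.5 mm up its z axis). The recess is 68 x 53 mm, 12 mm deep. A dark band 44 mm wide crosses the rim and the top edge on the hollow side, so that side is seen from above
- mat: black rubber mat fixed to the bench, 360 mm (x) by 600 mm (y), 4 mm thick; origin: centre of its underside, at bench height
- jar: pale wax jar with an aluminium lid, 58 mm across, 55 mm high, standing on the mat; origin: centre of the underside. Bystander
- bottle: white bottle with a teal cap, 56 mm across, 160 mm high, standing beside the mat; origin: centre of the underside. Bystander
- spatula_a: teal plastic spatula, 150 mm long (x), 22 mm wide, 10 mm high, lying on the mat; origin on its underside near the middle. Bystander
- spatula_b: teal plastic spatula, 150 mm long (x), 22 mm wide, 10 mm high, lying on the bench beyond the mat; origin on its underside near the middle. Bystander
- brush: blue-handled brush, 190 mm long (x), lying on the bench beyond the mat; origin on its underside. Bystander
- mallet: teal-headed mallet with a wooden handle, 220 mm long (x), lying on the bench left of the mat; origin on its underside. Bystander
- clamp: teal and black spring clamp, about 140 mm long (x), 80 mm wide, 18 mm high, lying on the bench left of the mat; origin on its underside at the pivot. Bystander
Things that resemble listed ones, but are neither listed nor needed, are in the scene too. What is shaped like the half_pins but orange or pink is not meant.

How it is judged (in metres and radians):
At the end, for the whole second after the job is handed in: Both mould halves lie flat on their backs, hollow side up (within 0.14 rad), at rest, directly on the mat (middle of the block below 25 mm and over the mat) (angle between each of half_pins, half_holes's own x axis and vertical above 3 rad and height (world z) of each of half_pins_center, half_holes_center below 0.025 m and linear speed of each of half_pins, half_holes below 0.02 m/s and x of half_pins_center in the frame of mat between -0.18 and 0.18 m and y of half_pins_center in the frame of mat between -0.3 and 0.3 m and x of half_holes_center in the frame of mat between -0.18 and 0.18 m and y of half_holes_center in the frame of mat between -0.3 and 0.3 m); the robot touches nothing.
It fails at once if a mould half is lifted or carried, or thrown onto its hollow side: the middle of its lower back edge rises 20 mm above the mat (height (world z) of any of half_pins_heel, half_holes_heel above 0.024 m).
It fails at once if one of the other things (jar, bottle, spatulas, brush, mallet, clamp) is moved by more than 20 mm (distance of any of jar, bottle, spatula_a, spatula_b, brush, mallet, clamp from where it was at the start of the episode above 0.02 m).
It fails at once if the jar or the bottle is tipped by more than 0.35 rad (angle between any of jar, bottle's own z axis and vertical above 0.35 rad).
It also fails if it takes over 38 s, if anything falls off the work surface, if the arm or the gripper's body presses on something with over 40 N, if the wrist force passes 120 N, or if a joint passes its speed limit or range.

## Working session

There is one attempt and no reset: what is moved stays moved. The work goes in short steps, Python scripts to look and compute and a tool call to move; the robot and the scene stay as the last step left them, time stands still between calls to the robot, and variables do not carry over. Pictures are saved under pics/ and viewed, at most 10 in all, crops included, and the job is handed in when it is done.

Besides the shell and the picture viewer there is one more tool, called after "Emit:" as name(argument=value, ...) on one line, values as JSON. servo_tool: Moves the arm, as the interface text tells. Its arguments: {"type":"object","properties":{"deltas":{"type":"array"}},"required":["deltas"]}

```bash
mkdir -p pics; python3 - <<'E'
from rig import sensors, snapshot, camera_model
import cv2,numpy as np
for n in ("top","scene"):
    im=snapshot(n); cv2.imwrite(f"pics/{n}0.png",cv2.resize(im[:,:,::-1],(800,600),interpolation=cv2.INTER_CUBIC)); np.save(f"pics/{n}0.npy",im)
    c=camera_model(n); print(n,{k:np.round(v,3).tolist() for k,v in c.items()})
s=sensors.read_state();print(s["time"],s["ee_pos"],np.round(s["tcp_rot"],3).tolist(),s["width"])
E
```

```text
top {'fx': 468.845, 'fy': 468.845, 'cx': 252.413, 'cy': 186.522, 'R': [[-0.028, -0.999, -0.024], [-0.985, 0.032, -0.171], [0.172, 0.019, -0.985]], 't': [71.198, 515.068, 1519.148]}
scene {'fx': 419.406, 'fy': 419.406, 'cx': 254.577, 'cy': 190.685, 'R': [[-0.02, 1.0, 0.003], [0.695, 0.016, -0.719], [-0.719, -0.012, -0.695]], 't': [-33.804, -318.184, 1706.567]}
0.1 [ 248.87784808 -490.19727178  204.96666743] [[0.892, 0.453, -0.0], [0.453, -0.892, 0.001], [0.0, -0.001, -1.0]] 94.3150086062578
```

View pics/top0.png

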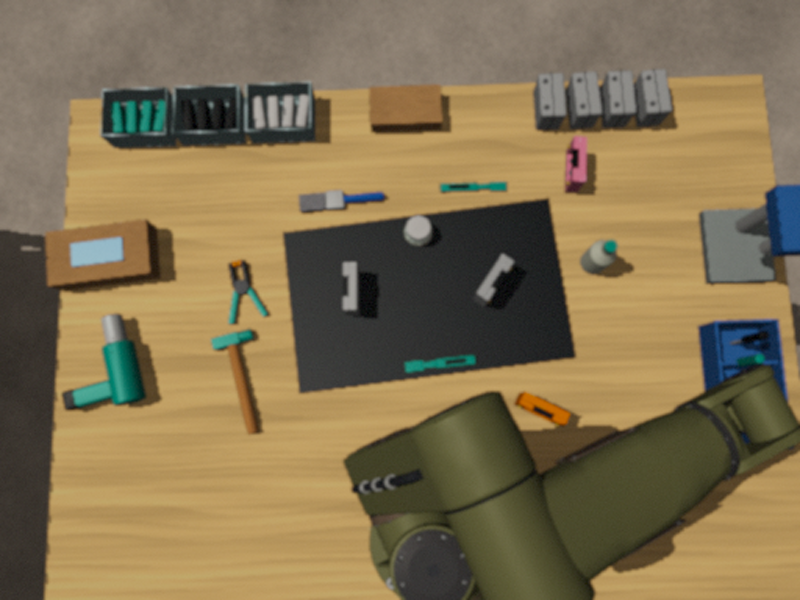

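View pics/scene0.png

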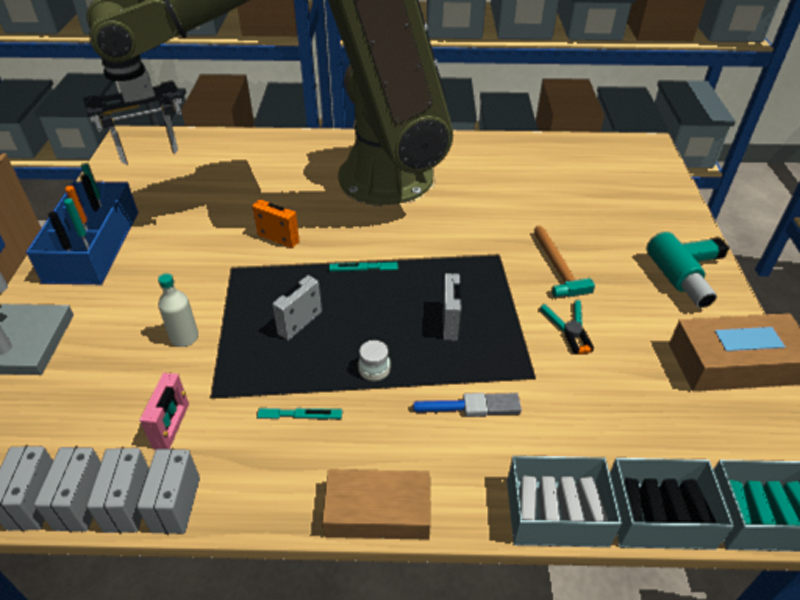

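The top view shows the two grey halves on the mat, at about (350,288) and (495,279), and the jar at (418,231). In the scene view the right-hand half shows its bolted back to the camera. I'll crop both to see the hollow sides and measure their top edges.

```bash
cat > h.py <<'E'
import numpy as np,cv2
from rig import camera_model
def ray(c,u,v,z):
    R=np.array(c["R"]);t=np.array(c["t"]);o=-R.T@t
    d=R.T@np.array([(u-c["cx"])/c["fx"],(v-c["cy"])/c["fy"],1]); return o+d*(z-o[2])/d[2]
def proj(c,X):
    p=np.array(c["R"])@np.array(X,float)+np.array(c["t"]); return p[0]/p[2]*c["fx"]+c["cx"],p[1]/p[2]*c["fy"]+c["cy"]
E
python3 - <<'E'
from h import *
im=np.load("pics/top0.npy");c=camera_model("top")
A=im[155:210,205:250];B=im[155:210,295:340]
o=np.hstack([cv2.resize(a[:,:,::-1],None,fx=8,fy=8,interpolation=cv2.INTER_NEAREST) for a in (A,B)]);cv2.imwrite("pics/crop.png",o)
hsv=cv2.cvtColor(im,cv2.COLOR_RGB2HSV)
m=((hsv[...,2]>110)&(hsv[...,1]<50)).astype(np.uint8)
n,l,s,ce=cv2.connectedComponentsWithStats(m)
for i in range(1,n):
    x,y,w,h,a=s[i]
    if a>40 and 180<ce[i][0]<400 and 130<ce[i][1]<240:
        cn,_=cv2.findContours((l==i).astype(np.uint8),0,2)
        r=cv2.minAreaRect(cn[0]);b=cv2.boxPoints(r)
        print(a,ce[i].round(1),r,[ray(c,u,v,89)[:2].round(0).tolist() for u,v in b], ray(c,*ce[i],89).round())
for p in [(285,232),(548,200),(573,356),(301,391)]: print("mat",ray(c,p[0]*.64,p[1]*.64,4).round())
for nm,p,z in [("spat",(405,365),8),("spat",(475,359),8),("jar",(418,231),59),("bottlecap",(609,247),160)]:print(nm,ray(c,p[0]*.64,p[1]*.64,z).round())
E
```

```text
219 [266.6 145.7] ((267.0, 146.0), (16.0, 16.0), 90.0) [[671.0, 28.0], [669.0, -24.0], [615.0, -22.0], [617.0, 30.0]] [644.   4.  89.]
137 [382.4 162.3] ((380.7115478515625, 162.5576934814453), (14.31647777557373, 15.689291000366211), 78.69007110595703) [[594.0, -336.0], [603.0, -387.0], [556.0, -392.0], [547.0, -342.0]] [ 576. -370.   89.]
214 [315.8 176.8] ((316.4230651855469, 177.11538696289062), (8.59785270690918, 30.23116111755371), 33.6900634765625) [[501.0, -113.0], [583.0, -172.0], [566.0, -194.0], [485.0, -136.0]] [ 535. -152.   89.]
216 [223.7 182.5] ((223.0, 183.0), (30.0, 8.0), 90.0) [[574.0, 162.0], [574.0, 136.0], [474.0, 138.0], [475.0, 164.0]] [526. 148.  89.]
mat [667. 297.   4.]
mat [ 720. -292.    4.]
mat [ 371. -323.    4.]
mat [314. 263.   4.]
spat [362.  38.   8.]
spat [ 371. -113.    8.]
jar [645.   1.  59.]
bottlecap [ 573. -375.  160.]
```

View pics/crop.png

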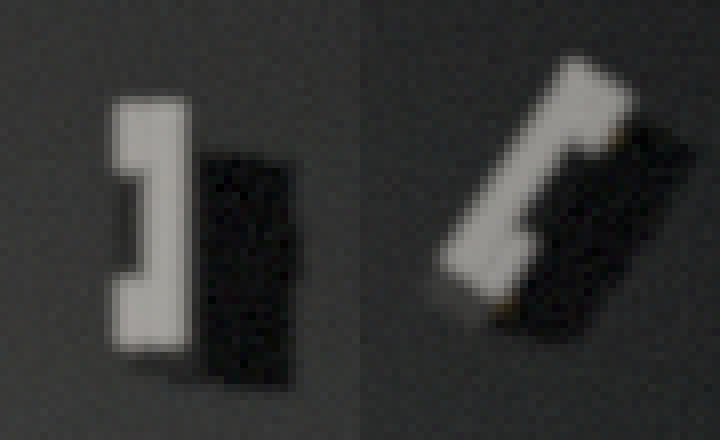

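The crop shows the left half (holes): its dark band is on the image-left side, which is +y, so it must fall toward -y. On the right half (pins), the brass pins and the band are at lower right, toward about (-0.58,-0.81). It must therefore fall toward (+0.58,+0.81), which keeps clear of the jar. The measured top edges are about 100 x 27 mm, which matches the given size. I'll start with the pins half and stop behind its hollow face for a close look.

Emit:
servo_tool(deltas=[{"offset": [0.712,-0.289,0],"rot": [0,0,-0.152],"grip": 0},{"offset": [0.712,-0.289,0],"rot": [0,0,-0.152],"grip": 0},{"offset": [0.712,-0.289,0],"rot": [0,0,-0.152],"grip": 0},{"offset": [0.712,-0.289,0],"rot": [0,0,-0.152],"grip": 0},{"offset": [0.712,-0.289,0],"rot": [0,0,-0.152],"grip": 0},{"offset": [0.712,-0.289,0],"rot": [0,0,-0.152],"grip": 0},{"offset": [0.712,-0.289,0],"rot": [0,0,-0.152],"grip": 0},{"offset": [0.712,-0.289,0],"rot": [0,0,-0.152],"grip": 0}])

```text
time: 1.1
ee_pos: [500.8, -200.3, 205.1]
tcp_rot: [[0.583, 0.812, -0.001], [0.812, -0.583, 0.0], [-0.0, -0.001, -1.0]]
contact_force: [-1.8, -0.4, 1.1]
width: 46.8
grasp_force: 0.0
```

```bash
python3 - <<'E'
from h import *
from rig import sensors,snapshot
s=sensors.read_state();c=camera_model("wrist");im=snapshot("wrist")
print(s["time"],s["ee_pos"].round(1),np.round(s["tcp_rot"],3).tolist(),s["width"],np.round(s["contact_force"],1))
np.save("pics/w1.npy",im)
im=im.copy()
for X in [(501,-113,89),(583,-172,89),(566,-194,89),(485,-136,89)]:
    p=proj(c,X);print(np.round(p)); cv2.circle(im,tuple(int(round(a)) for a in p),3,(255,0,0),1)
cv2.imwrite("pics/w1.png",im[:,:,::-1])
E
```

```text
1.1 [ 500.8 -200.3  205.1] [[0.583, 0.812, -0.001], [0.812, -0.583, 0.0], [-0.0, -0.001, -1.0]] 46.777154142159 [-1.8 -0.4  1.1]
[206. 120.]
[302. 120.]
[300. 147.]
[208. 147.]
```

View pics/w1.png

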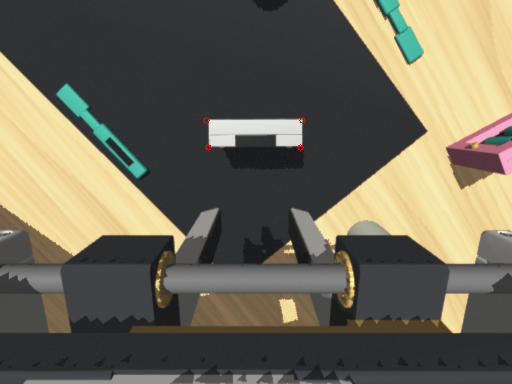

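The wrist view shows the half at (208-302, 120-147), and my predicted corners fall on it. Its long edge is level in the picture and the dark band (235-275, 140) faces the fingers. I'll descend to 78 mm, then push.

Emit:
servo_tool(deltas=[{"offset": [0,0,0.12],"rot": [0,0,0],"grip": 0},{"offset": [0,0,0.22],"rot": [0,0,0],"grip": 0},{"offset": [0,0,0.254],"rot": [0,0,0],"grip": 0},{"offset": [0.04,0,0.254],"rot": [0,0,0],"grip": 0},{"offset": [0.06,0,0.254],"rot": [0,0,0],"grip": 0},{"offset": [0.07,0,0.254],"rot": [0,0,0],"grip": 0},{"offset": [0.08,0,0.254],"rot": [0,0,0],"grip": 0},{"offset": [0.09,0,0.254],"rot": [0,0,0],"grip": 0}])

```text
time: 2.15
ee_pos: [527.5, -163.7, 78.8]
tcp_rot: [[0.584, 0.812, 0.0], [0.812, -0.584, -0.0], [0.0, 0.0, -1.0]]
contact_force: [0.3, -0.9, 0.5]
width: 46.9
grasp_force: 0.3
```

Emit:
servo_tool(deltas=[{"offset": [0.01,0,0],"rot": [0,0,0],"grip": 0},{"offset": [0.018,0,0],"rot": [0,0,0],"grip": 0},{"offset": [0.026,0,0],"rot": [0,0,0],"grip": 0},{"offset": [0.034,0,0],"rot": [0,0,0],"grip": 0},{"offset": [0.042,0,0],"rot": [0,0,0],"grip": 0},{"offset": [0.05,0,0],"rot": [0,0,0],"grip": 0},{"offset": [0.05,0,0],"rot": [0,0,0],"grip": 0},{"offset": [0.05,0,0],"rot": [0,0,0],"grip": 0}])

```text
time: 3.15
ee_pos: [541.8, -143.6, 78.5]
tcp_rot: [[0.584, 0.812, -0.0], [0.812, -0.584, 0.0], [0.0, -0.0, -1.0]]
contact_force: [0.3, 0.2, -0.1]
width: 47.1
grasp_force: 0.0
```

```bash
python3 - <<'E'
from h import *
from rig import sensors,snapshot
s=sensors.read_state();print(s["time"],s["ee_pos"].round(1),np.round(s["contact_force"],1))
a=snapshot("scene")[140:270,110:370,::-1];b=snapshot("wrist")[:200,80:400,::-1]
cv2.imwrite("pics/p1.png",np.vstack([cv2.resize(a,(640,320)),cv2.resize(b,(440,275))[:, :] if 0 else cv2.copyMakeBorder(cv2.resize(b,(440,275)),0,0,0,200,0)]))
E
```

```text
3.15 [ 541.8 -143.6   78.5] [ 0.3  0.2 -0.1]
```

View pics/p1.png

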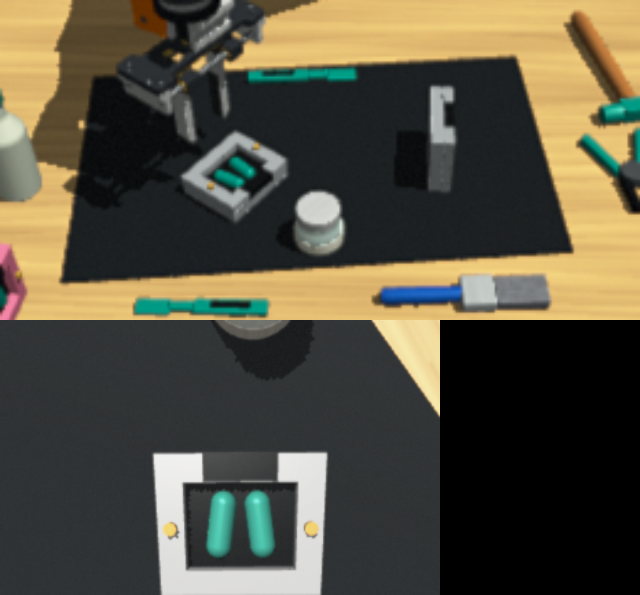

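The pins half lies flat on its back with the pins and the teal lobes facing up, at about (235,175) in the scene crop. The jar is untouched. I'll lift and move to +y of the holes half.

Emit:
servo_tool(deltas=[{"offset": [-0.02,0,-0.12],"rot": [0,0,0],"grip": 0},{"offset": [-0.02,0,-0.24],"rot": [0,0,0],"grip": 0},{"offset": [0.547,-0.438,-0.26],"rot": [0,0,-0.193],"grip": 0},{"offset": [0.547,-0.438,-0.26],"rot": [0,0,-0.193],"grip": 0},{"offset": [0.547,-0.438,-0.26],"rot": [0,0,-0.193],"grip": 0},{"offset": [0.547,-0.438,-0.26],"rot": [0,0,-0.193],"grip": 0},{"offset": [0.547,-0.438,-0.26],"rot": [0,0,-0.193],"grip": 0},{"offset": [0.547,-0.438,-0.26],"rot": [0,0,-0.193],"grip": 0}])

```text
time: 4.25
ee_pos: [523.3, 208.7, 208.7]
tcp_rot: [[0.016, 1.0, 0.0], [1.0, -0.016, 0.0], [0.0, 0.0, -1.0]]
contact_force: [-0.0, 0.2, 0.2]
width: 46.6
grasp_force: 0.0
```

```bash
python3 - <<'E'
from h import *
from rig import sensors,snapshot
s=sensors.read_state();c=camera_model("wrist");im=snapshot("wrist").copy()
print(s["time"],s["ee_pos"].round(1),np.round(s["tcp_rot"],3).tolist())
for X in [(574,162,89),(574,136,89),(474,138,89),(475,164,89)]:
    p=proj(c,X);print(np.round(p)); cv2.circle(im,tuple(int(round(a)) for a in p),3,(255,0,0),1)
cv2.imwrite("pics/w2.png",im[:,:,::-1])
E
```

```text
4.25 [523.3 208.7 208.7] [[0.016, 1.0, 0.0], [1.0, -0.016, 0.0], [0.0, 0.0, -1.0]]
[298. 223.]
[297. 243.]
[213. 243.]
[213. 223.]
```

View pics/w2.png

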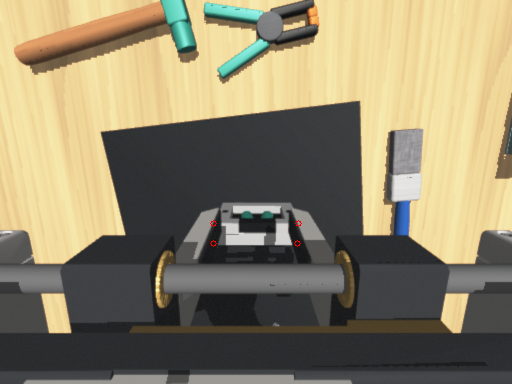

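The wrist view, taken from the +y side, shows the half's top edge at (220-292, 221-243) with the teal lobes of its hollow facing the camera. It is square to the fingers, so I'll descend and push toward -y.

Emit:
servo_tool(deltas=[{"offset": [0,0,0.12],"rot": [0,0,0],"grip": 0},{"offset": [0,0,0.22],"rot": [0,0,0],"grip": 0},{"offset": [0,0,0.26],"rot": [0,0,0],"grip": 0},{"offset": [-0.04,0,0.26],"rot": [0,0,0],"grip": 0},{"offset": [-0.06,0,0.26],"rot": [0,0,0],"grip": 0},{"offset": [-0.07,0,0.26],"rot": [0,0,0],"grip": 0},{"offset": [-0.08,0,0.26],"rot": [0,0,0],"grip": 0},{"offset": [-0.09,0,0.26],"rot": [0,0,0],"grip": 0}])

```text
time: 5.3
ee_pos: [523.1, 161.2, 78.8]
tcp_rot: [[0.017, 1.0, 0.001], [1.0, -0.017, 0.0], [0.0, 0.001, -1.0]]
contact_force: [-0.2, 0.2, 0.2]
width: 47.2
grasp_force: 0.3
```

Emit:
servo_tool(deltas=[{"offset": [-0.01,0,0],"rot": [0,0,0],"grip": 0},{"offset": [-0.018,0,0],"rot": [0,0,0],"grip": 0},{"offset": [-0.026,0,0],"rot": [0,0,0],"grip": 0},{"offset": [-0.034,0,0],"rot": [0,0,0],"grip": 0},{"offset": [-0.042,0,0],"rot": [0,0,0],"grip": 0},{"offset": [-0.052,0,0],"rot": [0,0,0],"grip": 0},{"offset": [-0.06,0,0],"rot": [0,0,0],"grip": 0},{"offset": [-0.06,0,0],"rot": [0,0,0],"grip": 0}])

```text
time: 6.3
ee_pos: [522.5, 131.1, 78.5]
tcp_rot: [[0.018, 1.0, 0.0], [1.0, -0.018, 0.0], [0.0, 0.0, -1.0]]
contact_force: [0.1, 0.1, 0.7]
width: 47.2
grasp_force: 0.0
```

Emit:
servo_tool(deltas=[{"offset": [0.02,0,-0.1],"rot": [0,0,0],"grip": 0},{"offset": [0.04,0,-0.2],"rot": [0,0,0],"grip": 0},{"offset": [0.12,0,-0.26],"rot": [0,0,0],"grip": 0},{"offset": [0.16,0,-0.26],"rot": [0,0,0],"grip": 0},{"offset": [0.16,0,-0.26],"rot": [0,0,0],"grip": 0},{"offset": [0.16,0,-0.26],"rot": [0,0,0],"grip": 0},{"offset": [0.16,0,-0.26],"rot": [0,0,0],"grip": 0},{"offset": [0.16,0,-0.26],"rot": [0,0,0],"grip": 0}])

```text
time: 7.3
ee_pos: [523.9, 210.7, 208.2]
tcp_rot: [[0.018, 1.0, -0.0], [1.0, -0.018, -0.0], [-0.0, -0.0, -1.0]]
contact_force: [-0.2, 0.1, -0.1]
width: 47.1
grasp_force: 0.0
```

```bash
python3 - <<'E'
from rig import snapshot
import cv2
cv2.imwrite("pics/p2.png",cv2.resize(snapshot("scene")[140:280,110:390,::-1],(800,400)))
E
```

```text
(no output)
```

View pics/p2.png

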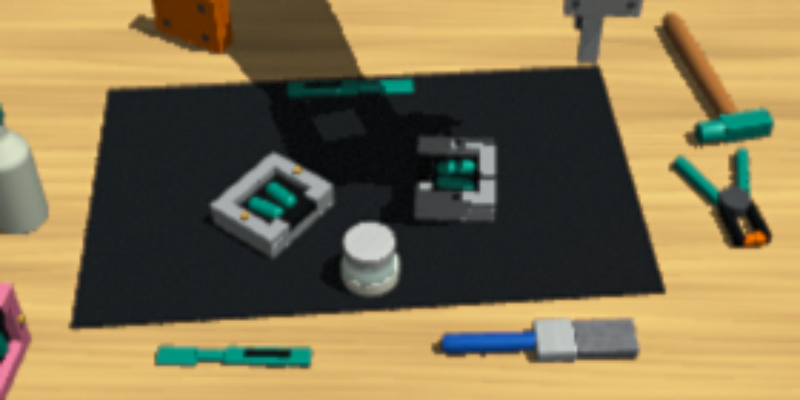

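Both halves lie flat with the hollow side up, at about (272,203) and (455,180). The jar, bottle and spatulas are where they were, and the gripper is clear.

```bash
python3 -c "
from rig import manip
print(manip.close_job())"
```

```text
the job is handed in; nothing more can be done
None
```

I pushed both mould halves over; in the last picture they lie flat on the mat, hollow side up, with nothing else visibly moved, and I handed the job in after about 7.5 s of robot time (no verdict was returned).

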